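# Close up a stray grease tin on the stock tray

### The arm

A 6-joint arm with a two-finger parallel gripper is mounted at the origin on the work surface. World frame = base frame: x ahead of the robot, y to its left, z up, the work surface at z = 0. Lengths are in mm, angles in rad, forces in N, time in s.
With the tool pointing down it reaches from about 275 to 750 mm from the base axis. Payload 10.2 kg.
Tool frame: the origin (TCP) lies midway between the tips of the shut fingers; the grasp point (between the pads) lies 19 mm behind it; z points along the fingers, y is the line along which they close (so a half turn about z gives the same grasp; the last joint's range is limited). The gripper opens to 85 mm and grips with 20 to 120 N. Pads are 22 mm wide; open, the fingers measure 114 mm over their backs; the gripper's body (76 mm by 85 mm) begins 54 mm behind the grasp point. The pads swing forward as they close: fully open they stand 13 mm farther back than shut.
Start: joints at [0.888, 0.313, 1.498, -0, 1.331, -0.223], TCP at [232.992, 470.474, 231.294] pointing down, gripper open.
Joint ranges: [-2.94, 2.94], [-0.97, 2.17], [0.19, 2.56], [-1.23, 4.37], [0.02, 3.11], [-2.88, 2.88]. Speed limits (rad/s): [2.39, 2.39, 3.01, 3.14, 3.14, 3.14].

### API

Orientations are given as a unit quaternion [w, x, y, z].
In Python, from rig import sense, capture, finish_job, find_in, place_of gives the robot as it stands. The module is installed in compiled form; this text tells all that it offers.
- The arm moves only by the shell command python3 -m jog 'ROWS' [FORCE]. ROWS is JSON, a list of rows, each an object of numbers: "tx", "ty", "tz": the shift along the tool's x, y, z in mm; "ax", "ay", "az": the turn, a rotation vector about the tool's x, y, z in rad; "jaw": the closure, from -1 (fully open) to 1 (shut), so that 0 is half open. In form: [{"tx": .., "ty": .., "tz": .., "ax": .., "ay": .., "az": .., "jaw": ..}, ...]. A call has 1 to 5 rows; each row shifts and turns the commanded pose from where the row before left it, along the tool's axes as they then stand; what a row does not reach is not made up. A row lasts 1/8 s, in which the tool goes at most 62.5 mm and 10.7 degrees, less where a joint would pass 70% of its speed; a pose out of reach is approached as far as the arm can. A call with a gripper value outside its range is refused whole. The fingers move at their own pace and stop on an object; FORCE is the grip in N (left out, the last holds). Time passes only in rows, so rows that do not move let the fingers close. It gives the time, the measured TCP pose, the force, the opening and the grip force at its end, in the units of the state.
- sense(): the state, without advancing time (a new reading comes with each control period).
- capture(name): name is "scene" or "top"; returns a dict with "color" (480x640x3 uint8, red, green, blue), "depth" (480x640 float32, mm along the optical axis (not along the pixel's ray), 0 where there is no reading), "fx", "fy", "cx", "cy" (pixels), "camera_from_world" (4x4, takes a point from world to camera coordinates). Camera axes: x right, y up, looking along -z (the intrinsics and any distortion apply to the point x, -y, -z); pixel columns grow to the right and rows downward; lengths in mm; the calibration is good to about 2 mm. A picture is of the moment at which its call begins.
- finish_job(): hands the job in; it is judged then, once.
Trained networks look in the newest picture that a camera, given by its name, has taken for a name from the list of things; names that differ only in an ending like _2 or _b are one class to them, and where a whole thing is asked for, a point or a joint stands for the part that bears it (a point fixed in the world has none). Each returns a list of dicts, best first, with "conf" (0 to 1); they miss things now and then, are a little off and sometimes report something else, mostly with a low value. They report only what shows in the picture. A call takes as long as a camera call. They do not tell look-alikes from the thing itself.
- find_in(query, camera): "centre" ([column, row] in pixels, amid what is visible of it).
- place_of(query, camera): "centre" ([column, row] in pixels: a listed point, or the origin of a listed thing).
The state is a dict: "time_s": time; "joints": joint angles; "dq": joint speeds; "tau": joint torques, N m; "eef_pos": TCP position; "ee_rot": TCP orientation; "force": force on the tool from outside, world axes, zero at the start; "wrist_torque": the same for the moment, N m; "grip_width": opening from 0.0 (shut) to 1.0 (fully open); "grip_force": force on a finger pad.
Only numpy, scipy, OpenCV 4.12 (cv2) and the standard library are available. Lean on these libraries where they do the work, as an engineer would, in place of code of your own. Each camera call takes 0.05 s, during which the arm holds its last target. There are 200 camera calls.

### The job

A flat round grease tin has been left standing in the middle of the grey stock tray, too wide to grip. Keeping it standing on the tray floor, push it back against the tray's back upstand first, then slide it along the upstand until it stands up against the other tin like it. Leave that other tin, the screw-lid jar, the ferrule and the hose fitting where they are.

Things in the scene. Friction and masses are not known exactly. Their poses are not given: they have to be found in the camera images.
- tray: grey steel stock tray fixed on the bench, 260 mm deep (x) by 720 mm long (y). Origin: centre of its underside, on the bench. x points level from the robot's side to the back upstand (within 0.25 rad of world x), y along the upstand, z up. Flat floor 35 mm above the origin, open at the front (edge at x = -130 mm); between the dividers only upstand and loose stock rise from it
- tray_back (a point): middle of the foot of the back upstand, on the face towards the tins: tray x = +115 mm, y = 0, z = 35 mm; axes as the tray. The upstand is a straight wall along y over the tray's whole length, rising 45 mm above the tray floor
- divider_pos (a point): foot of the inner face of the steel divider plate at tray y = +280 mm (x = 0, z = 35 mm). The plate stands across the tray, 4 mm thick, 60 mm high above the floor (30 mm near the front)
- divider_neg (a point): the same for the like divider plate at tray y = -280 mm
- tin: the stray tin: flat round metal grease tin with a closed lid, 96 mm diameter, 62 mm high, 0.4 to 0.7 kg, standing on the tray floor about midway between the dividers, over 20 mm clear of the upstand and 75 mm clear of the stock at either end. Origin: centre of its underside; z up. Pushed low down it slides on its base
- twin: the other tin, the same in every way (96 mm diameter, 62 mm high), standing in the corner made by the upstand and one of the two dividers, within about 5 mm of both; which of the two corners differs from start to start. Origin: centre of its underside
- jar: white plastic jar with a black screw lid, 90 mm diameter, 76 mm high, standing in the opposite corner, at the other divider. Origin: centre of its underside
- ferrule: steel hose ferrule (a short tube), 38 mm diameter, 46 mm high, standing in the compartment outside the divider at +y. Origin: centre of its underside
- fitting: steel hose fitting standing on its hexagon nut (36 mm across flats), 70 mm high, in the compartment outside the divider at -y. Origin: centre of its underside
Things that resemble listed ones, but are neither listed nor needed, are in the scene too. Leave any blue or red look-alike of the twin alone. Leave any pink look-alike of the tin alone.

How it is judged (in metres and radians):
On the way:
1. the stray tin stands against the back upstand (gap under 10 mm) while still at least 30 mm short of the other tin (x of tin in the frame of tray above 0.057 m and horizontal distance between tin and twin above 0.126 m), for 0.1 s.
At the end, for the whole second after the job is handed in: The stray tin stands upright and at rest on the tray floor, less than 10 mm from the back upstand and less than 10 mm from the other tin; the other tin, the jar, the ferrule and the fitting are all within 20 mm of where they stood (x of tin in the frame of tray above 0.057 m and horizontal distance between tin and twin below 0.106 m and angle between tin's own z axis and vertical below 0.1 rad and z of tin in the frame of tray between 0.03 and 0.042 m and linear speed of tin below 0.01 m/s and distance of each of twin, jar, ferrule, fitting from where it was at the start of the episode below 0.02 m); the robot touches nothing.
It fails at once if the stray tin is lifted more than 15 mm off the tray floor (z of tin in the frame of tray above 0.05 m).
It fails at once if the stray tin is tipped by more than about 20 degrees (angle between tin's own z axis and vertical above 0.35 rad).
It fails at once if the other tin, the jar, the ferrule or the fitting is moved more than 20 mm (distance of any of twin, jar, ferrule, fitting from where it was at the start of the episode above 0.02 m).
It fails at once if the stray tin is more than 15 mm off the upstand when within 30 mm of the other tin (horizontal distance between tin and twin below 0.126 m and x of tin in the frame of tray below 0.052 m).
It also fails if it takes over 54 s, if anything falls off the work surface, if the arm or the gripper's body presses on something with over 40 N, if the wrist force passes 120 N, or if a joint passes its speed limit or range.

## Working session

There is one attempt and no reset: what is moved stays moved. The work goes in short steps, Python scripts to look and compute and a shell command to move; the robot and the scene stay as the last step left them, time stands still between calls to the robot, and variables do not carry over. Pictures are saved under pics/ and viewed, at most 10 in all, crops included, and the job is handed in when it is done.

```bash
mkdir -p pics
cat > h.py <<'E'
import numpy as np, cv2, json
from rig import sense, capture, find_in, place_of
def ray(c,px):
    M=np.array(c["camera_from_world"]);R,t=M[:3,:3],M[:3,3]
    d=np.array([(px[0]-c["cx"])/c["fx"],-(px[1]-c["cy"])/c["fy"],-1.])
    return -R.T@t, R.T@d
def at_z(c,px,z):
    o,d=ray(c,px); return o+d*(z-o[2])/d[2]
def at_depth(c,px):
    o,d=ray(c,px); u,v=int(round(px[0])),int(round(px[1]))
    p=c["depth"][max(v-2,0):v+3,max(u-2,0):u+3]; p=p[p>0]
    return o+d*np.median(p) if len(p) else None
E
python3 - <<'E'
from h import *
np.set_printoptions(precision=1,suppress=True)
s=sense();print(s["time_s"],s["eef_pos"],s["ee_rot"],s["grip_width"])
for n in("top","scene"):
    c=capture(n);cv2.imwrite(f"pics/{n}0.png",c["color"][:,:,::-1])
    for q in("tray_back","divider_pos","divider_neg","tin","twin","jar","ferrule","fitting"):
        z=35
        for r in place_of(q,n)[:3]: print(n,q,np.array(r["centre"]),round(r["conf"],2),at_z(c,r["centre"],z),at_depth(c,r["centre"]))
E
```

```text
0.0 [232.8 470.2 230.7] [-0.   0.2  1.  -0. ] 1.0001410472209988
top tray_back [325.1 197.2] 0.76 [697.1 -43.5  35. ] [693.6 -43.4  48.1]
top tray_back [462.6 252.5] 0.55 [ 578.1 -353.2   35. ] [ 570.6 -335.9   87.5]
top divider_pos [186.9 226.7] 0.6 [621.2 264.6  35. ] [617.9 259.1  52.3]
top divider_neg [434.4 271.8] 0.61 [ 533.4 -289.5   35. ] [ 533.3 -289.3   35.9]
top tin [285.  141.2] 0.77 [827.9  52.4  35. ] [816.5  49.7  63.2]
top tin [328.6 243.5] 0.56 [591.  -53.7  35. ] [580.8 -52.7 100.1]
top twin [421.9 378.5] 0.96 [ 304.  -259.5   35. ] [ 308.4 -252.5   65.1]
top twin [417.8 239.4] 0.86 [ 605.2 -253.3   35. ] [ 594.1 -238.7  100.1]
top twin [499.5 336.9] 0.68 [ 395.2 -429.    35. ] [ 396.6 -416.8   64.7]
top jar [214.5 202.7] 0.74 [677.9 206.2  35. ] [658.8 186.5 112.4]
top ferrule [166.6 238.7] 0.77 [592.8 307.9  35. ] [586.2 292.6  77.1]
top fitting [460.3 255.9] 0.88 [ 570.3 -347.9   35. ] [ 565.5 -336.2   70.8]
scene tray_back [354.1 273. ] 0.62 [684.  -28.8  35. ] [694.3 -47.4  57. ]
scene divider_pos [389.  190.4] 0.65 [611.  264.9  35. ] [652.5 176.7 110.9]
scene divider_neg [222.9 326.8] 0.56 [ 541.  -295.5   35. ] [ 544.8 -299.    41.1]
scene tin [440.8 292.3] 0.94 [864.4  20.4  35. ] [865.9  15.4  40.5]
scene tin [314.4 262.1] 0.71 [593.6 -47.1  35. ] [620.6 -86.6  82.7]
scene twin [264.5 328.4] 0.88 [ 612.7 -254.3   35. ] [ 640.7 -285.4   86.3]
scene twin [120.2 356.1] 0.67 [ 422.5 -455.4   35. ] [ 435.7 -462.3   52.6]
scene twin [148.4 284.8] 0.63 [ 334.8 -293.2   35. ] [ 337.4 -294.9   38. ]
scene jar [400.  213.9] 0.6 [676.2 199.   35. ] [691.9 162.9  68.1]
scene ferrule [390.6 181. ] 0.59 [596.1 301.3  35. ] [639.6 208.2 112.5]
scene fitting [218.  349.9] 0.67 [ 569.3 -344.    35. ] [ 582.3 -355.2   57. ]
```

View pics/top0.png

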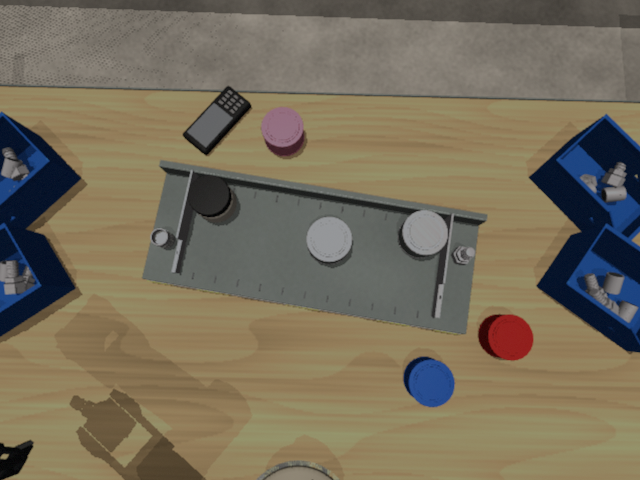

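View pics/scene0.png

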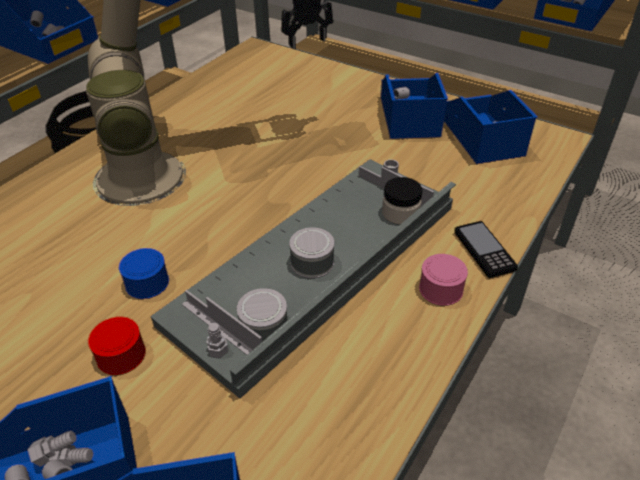

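The top view shows the stray tin at (329,240), the twin at (425,233) in the −y corner, and the jar at (210,196). The upstand runs from (163,163) to (485,216), so the tray is yawed about −0.15 rad. I'll refine these positions with the depth image.

```bash
cat >> h.py <<'E'
def cloud(c):
    v,u=np.mgrid[0:480,0:640]; M=np.array(c["camera_from_world"]);R,t=M[:3,:3],M[:3,3]
    d=np.stack([(u-c["cx"])/c["fx"],-(v-c["cy"])/c["fy"],-np.ones_like(u,float)],-1)*c["depth"][...,None]
    P=(d-t)@R; P[c["depth"]<=0]=np.nan; return P
def tops(c,guess,r=75,z=(88,106)):
    P=cloud(c).reshape(-1,3)
    out=[]
    for g in guess:
        m=(np.hypot(P[:,0]-g[0],P[:,1]-g[1])<r)&(P[:,2]>z[0])&(P[:,2]<z[1])
        Q=P[m]; (x,y),rad=cv2.minEnclosingCircle(Q[:,:2].astype(np.float32)) if m.sum()>9 else ((0,0),0)
        out.append((Q[:,0].mean(),Q[:,1].mean(),np.median(Q[:,2]),x,y,rad,m.sum()))
    return np.array(out)
E
python3 - <<'E'
from h import *
np.set_printoptions(precision=1,suppress=True)
c=capture("top")
print(tops(c,[(590,-52),(605,-255)],65))
P=cloud(c)
# upstand: z 74..86 near line
Q=P.reshape(-1,3);th=-0.15
for it in range(2):
    x=Q[:,0]*np.cos(th)+Q[:,1]*np.sin(th); y=-Q[:,0]*np.sin(th)+Q[:,1]*np.cos(th)
    x0=697*np.cos(th)-43*np.sin(th)
    m=(abs(x-x0-3)<22)&(Q[:,2]>74)&(Q[:,2]<86)&(abs(y-60)<330)
    vx,vy,px,py=cv2.fitLine(Q[m][:,:2].astype(np.float32),cv2.DIST_HUBER,0,.01,.01).ravel()
    th=np.arctan2(-vx*np.sign(vy),abs(vy)); th=float(th)
    xx=x[m]; print(th,m.sum(),np.percentile(xx,[2,10,50,90,98]),np.median(Q[m][:,2]))
for z in(33,37): pass
m=(abs(Q[:,2]-35)<6)&(abs(Q[:,0]-600)<200)&(abs(Q[:,1])<200);print("floor",np.median(Q[m][:,2]))
for n,p in (("tin",(591,-52)),("twin",(605,-255))):
    print(n,p[0]*np.cos(th)+p[1]*np.sin(th),-p[0]*np.sin(th)+p[1]*np.cos(th))
E
```

```text
[[ 591.8  -54.    99.   592.5  -53.9   48.2 1611. ]
 [ 609.8 -257.5   98.8  603.7 -263.    58.6 1715. ]]
-0.145004004240036 2272 [690.9 692.6 699.1 705.7 707.6] 80.75185919381985
-0.14498694241046906 2273 [692.1 692.9 699.4 706.  707.4] 80.75217545520971
floor 35.95386533530157
tin 592.3120398490131 33.93298468895902
twin 635.4944892988244 -164.9143840628414
```

```bash
cat >> h.py <<'E'
from scipy.spatial.transform import Rotation as Rn
TH=-0.145; C,S=np.cos(TH),np.sin(TH)
def w2t(x,y): return np.array([x*C+y*S,-x*S+y*C])
def t2w(u,v): return np.array([u*C-v*S,u*S+v*C])
def go(u,v,z,yang=None):
    """tool-frame shift to tray-frame (u,v), height z; yang = tray-frame angle of tool y"""
    s=sense(); q=s["ee_rot"]; R=Rn.from_quat([q[1],q[2],q[3],q[0]])
    p=np.array(s["eef_pos"]); d=np.array([*t2w(u,v),z])-p
    m=R.as_matrix(); a=np.arctan2(m[1,1],m[0,1])-TH
    print("t",round(s["time_s"],2),"uvz",w2t(*p[:2]).round(1),p[2].round(1),"yang",a.round(3),"tilt",m[:,2].round(3),"F",np.round(s["force"],1))
    out=dict(zip(("tx","ty","tz"),(m.T@d).round(1)))
    if yang is not None:
        Y=np.array([np.cos(yang+TH),np.sin(yang+TH),0]);Z=np.array([0,0,-1.])
        T=np.stack([np.cross(Y,Z),Y,Z],1)
        out.update(zip(("ax","ay","az"),Rn.from_matrix(m.T@T).as_rotvec().round(3)))
    print(out)
E
python3 -c "
from h import *
go(515,32,200,np.pi/2)"
```

```text
t 0.95 uvz [162.6 499.2] 231.3 yang 1.256 tilt [-0. -0. -1.] F [0.6 1.  0.3]
{'tx': np.float64(-479.8), 'ty': np.float64(-335.1), 'tz': np.float64(31.3), 'ax': np.float64(-0.0), 'ay': np.float64(-0.0), 'az': np.float64(-0.315)}
```

```bash
python3 -m jog '[{"az":-0.157,"jaw":0},{"az":-0.158,"jaw":0},{"tx":-27,"ty":-36,"jaw":0},{"tx":-27,"ty":-36,"jaw":0},{"tx":-27,"ty":-36,"jaw":0}]' 30
python3 -m jog '[{"tx":-27,"ty":-36,"jaw":0},{"tx":-27,"ty":-36,"jaw":0},{"tx":-27,"ty":-36,"jaw":0},{"tx":-27,"ty":-36,"jaw":0},{"tx":-27,"ty":-36,"jaw":0}]'
python3 -m jog '[{"tx":-27,"ty":-36,"jaw":0},{"tx":-27,"ty":-36,"jaw":0},{"tx":-27,"ty":-36,"jaw":0},{"tx":-27,"ty":-36,"jaw":0},{"jaw":0}]'
python3 -c "
from h import *
go(515,32,48,np.pi/2);print(sense()['grip_width'])"
```

```text
t 0.95 uvz [162.6 499.2] 231.3 yang 1.256 tilt [-0. -0. -1.] F [0.6 1.  0.3]
{'tx': np.float64(-479.8), 'ty': np.float64(-335.1), 'tz': np.float64(183.3), 'ax': np.float64(-0.0), 'ay': np.float64(-0.0), 'az': np.float64(-0.315)}
1.0010302148276868schema error: expected keys tx, ty, tz, ax, ay, az, jaw
schema error: expected keys tx, ty, tz, ax, ay, az, jaw
schema error: expected keys tx, ty, tz, ax, ay, az, jaw
```

All seven keys are needed in every row.

```bash
python3 -m jog '[{"tx":0,"ty":0,"tz":0,"ax":0,"ay":0,"az":-0.157,"jaw":0},{"tx":0,"ty":0,"tz":0,"ax":0,"ay":0,"az":-0.158,"jaw":0},{"tx":-27,"ty":-36,"tz":0,"ax":0,"ay":0,"az":0,"jaw":0},{"tx":-27,"ty":-36,"tz":0,"ax":0,"ay":0,"az":0,"jaw":0},{"tx":-27,"ty":-36,"tz":0,"ax":0,"ay":0,"az":0,"jaw":0}]' 30
python3 -m jog '[{"tx":-27,"ty":-36,"tz":0,"ax":0,"ay":0,"az":0,"jaw":0},{"tx":-27,"ty":-36,"tz":0,"ax":0,"ay":0,"az":0,"jaw":0},{"tx":-27,"ty":-36,"tz":0,"ax":0,"ay":0,"az":0,"jaw":0},{"tx":-27,"ty":-36,"tz":0,"ax":0,"ay":0,"az":0,"jaw":0},{"tx":-27,"ty":-36,"tz":0,"ax":0,"ay":0,"az":0,"jaw":0}]'
python3 -m jog '[{"tx":-27,"ty":-36,"tz":0,"ax":0,"ay":0,"az":0,"jaw":0},{"tx":-27,"ty":-36,"tz":0,"ax":0,"ay":0,"az":0,"jaw":0},{"tx":-27,"ty":-36,"tz":0,"ax":0,"ay":0,"az":0,"jaw":0},{"tx":-27,"ty":-36,"tz":0,"ax":0,"ay":0,"az":0,"jaw":0},{"tx":0,"ty":0,"tz":0,"ax":0,"ay":0,"az":0,"jaw":0}]'
python3 -c "
from h import *
go(515,32,48,np.pi/2);print(sense()['grip_width'])"
```

```text
time_s: 1.58
eef_pos: [298.0, 350.7, 231.3]
ee_rot: [0.0, 0.072, 0.997, 0.0]
force: [0.4, -1.3, 0.6]
grip_width: 0.504
grip_force: 0.0
time_s: 2.2
eef_pos: [405.7, 152.9, 231.5]
ee_rot: [0.0, 0.072, 0.997, 0.0]
force: [0.9, 0.6, 0.0]
grip_width: 0.501
grip_force: 0.0
time_s: 2.82
eef_pos: [492.0, -5.9, 230.9]
ee_rot: [-0.0, 0.074, 0.997, -0.0]
force: [-0.4, 0.0, 0.0]
grip_width: 0.5
grip_force: 0.0
t 2.83 uvz [487.7  65.2] 230.9 yang 1.568 tilt [-0. -0. -1.] F [-0.4  0.   0. ]
{'tx': np.float64(-27.4), 'ty': np.float64(-33.1), 'tz': np.float64(182.9), 'ax': np.float64(-0.0), 'ay': np.float64(-0.0), 'az': np.float64(-0.003)}
0.5002267944496835
```

```bash
python3 -m jog '[{"tx":-18,"ty":-16.5,"tz":0,"ax":0,"ay":0,"az":0,"jaw":0},{"tx":0,"ty":-16.5,"tz":46,"ax":0,"ay":0,"az":0,"jaw":0},{"tx":0,"ty":0,"tz":50,"ax":0,"ay":0,"az":0,"jaw":0},{"tx":0,"ty":0,"tz":50,"ax":0,"ay":0,"az":0,"jaw":0},{"tx":0,"ty":0,"tz":38,"ax":0,"ay":0,"az":0,"jaw":0}]'
python3 - <<'E'
from h import *
np.set_printoptions(precision=1,suppress=True)
go(540,32,45,np.pi/2)
c=capture("top");cv2.imwrite("pics/top1.png",cv2.resize(c["color"][130:350,140:500,::-1],None,fx=2,fy=2))
E
```

```text
time_s: 3.45
eef_pos: [503.5, -38.0, 45.6]
ee_rot: [-0.001, 0.072, 0.997, 0.0]
force: [-0.1, -0.6, 0.1]
grip_width: 0.5
grip_force: 0.0
t 3.45 uvz [503.7  35.1] 45.6 yang 1.572 tilt [-0.  0. -1.] F [-0.1 -0.6  0.1]
{'tx': np.float64(-36.3), 'ty': np.float64(-3.2), 'tz': np.float64(0.6), 'ax': np.float64(0.0), 'ay': np.float64(-0.001), 'az': np.float64(0.001)}
```

View pics/top1.png

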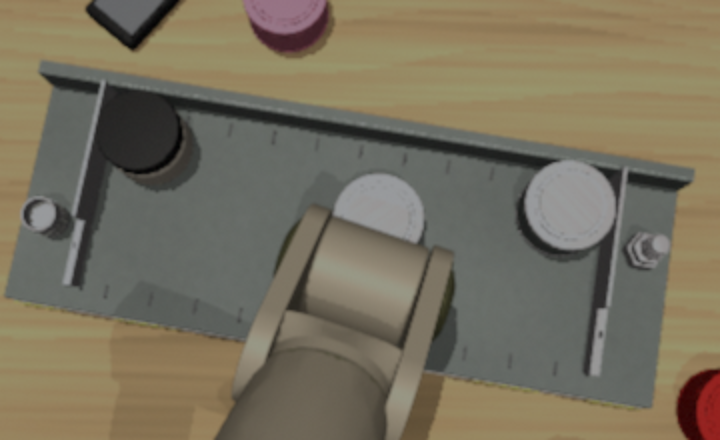

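The tin (crop 380,215) is untouched ahead of the tool. Now I push it towards the upstand.

```bash
python3 -m jog '[{"tx":-14,"ty":-1.5,"tz":0,"ax":0,"ay":0,"az":0,"jaw":0},{"tx":-14,"ty":-1.5,"tz":0,"ax":0,"ay":0,"az":0,"jaw":0},{"tx":-9,"ty":0,"tz":0,"ax":0,"ay":0,"az":0,"jaw":0},{"tx":-9,"ty":0,"tz":0,"ax":0,"ay":0,"az":0,"jaw":0},{"tx":-9,"ty":0,"tz":0,"ax":0,"ay":0,"az":0,"jaw":0}]'
python3 -m jog '[{"tx":-7,"ty":0,"tz":0,"ax":0,"ay":0,"az":0,"jaw":0},{"tx":-7,"ty":0,"tz":0,"ax":0,"ay":0,"az":0,"jaw":0},{"tx":-5,"ty":0,"tz":0,"ax":0,"ay":0,"az":0,"jaw":0},{"tx":-4,"ty":0,"tz":0,"ax":0,"ay":0,"az":0,"jaw":0},{"tx":0,"ty":0,"tz":0,"ax":0,"ay":0,"az":0,"jaw":0}]'
python3 - <<'E'
from h import *
np.set_printoptions(precision=1,suppress=True)
go(587,32,45,np.pi/2)
for n in("scene",):
    c=capture(n); t=tops(c,[t2w(630,32)],50); print(t); print(w2t(t[0][0],t[0][1]))
cv2.imwrite("pics/scene1.png",cv2.resize(c["color"][170:400,170:470,::-1],None,fx=2,fy=2))
E
```

```text
time_s: 4.12
eef_pos: [557.7, -49.2, 47.8]
ee_rot: [-0.001, 0.072, 0.997, 0.0]
force: [-5.7, 1.1, 2.4]
grip_width: 0.502
grip_force: 0.3
time_s: 4.75
eef_pos: [581.0, -52.8, 47.8]
ee_rot: [-0.0, 0.072, 0.997, 0.0]
force: [-2.4, 1.8, 1.9]
grip_width: 0.5
grip_force: 0.1
t 4.75 uvz [582.5  31.7] 47.8 yang 1.571 tilt [-0.  0. -1.] F [-2.4  1.8  1.9]
{'tx': np.float64(-4.5), 'ty': np.float64(0.3), 'tz': np.float64(2.8), 'ax': np.float64(0.0), 'ay': np.float64(-0.0), 'az': np.float64(0.001)}
[[ 631.8  -63.2   98.5  628.2  -59.4   49.7 1172. ]]
[634.3  28.7]
```

View pics/scene1.png

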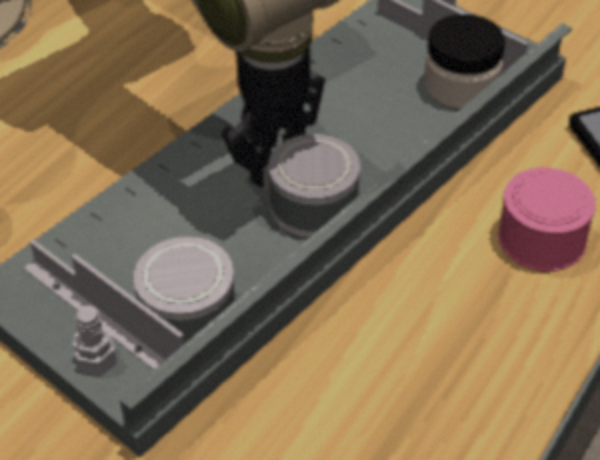

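The tin (crop 313,180) stands upright against the fingers, with a gap of roughly 10 mm to the upstand. I'll creep on until there is contact.

```bash
python3 -m jog '[{"tx":-3,"ty":0,"tz":0,"ax":0,"ay":0,"az":0,"jaw":0},{"tx":-2,"ty":0,"tz":0,"ax":0,"ay":0,"az":0,"jaw":0},{"tx":0,"ty":0,"tz":0,"ax":0,"ay":0,"az":0,"jaw":0}]'
python3 -m jog '[{"tx":-2,"ty":0,"tz":0,"ax":0,"ay":0,"az":0,"jaw":0},{"tx":0,"ty":0,"tz":0,"ax":0,"ay":0,"az":0,"jaw":0}]'
python3 -c "
from h import *
go(590,32,45)"
```

```text
time_s: 5.18
eef_pos: [585.8, -53.7, 47.5]
ee_rot: [-0.0, 0.072, 0.997, 0.0]
force: [-5.7, 1.4, 2.9]
grip_width: 0.497
grip_force: 0.3
time_s: 5.42
eef_pos: [586.8, -53.9, 47.3]
ee_rot: [-0.002, 0.072, 0.997, 0.0]
force: [-10.3, 1.7, 5.6]
grip_width: 0.501
grip_force: 1.0
t 5.42 uvz [588.4  31.5] 47.3 yang 1.571 tilt [-0.003  0.001 -1.   ] F [-10.3   1.7   5.6]
{'tx': np.float64(-1.6), 'ty': np.float64(0.5), 'tz': np.float64(2.3)}
```

```bash
python3 -m jog '[{"tx":-2,"ty":0,"tz":0,"ax":0,"ay":0,"az":0,"jaw":0},{"tx":0,"ty":0,"tz":0,"ax":0,"ay":0,"az":0,"jaw":0}]'
python3 -m jog '[{"tx":12,"ty":0,"tz":0,"ax":0,"ay":0,"az":0,"jaw":0},{"tx":20,"ty":0,"tz":0,"ax":0,"ay":0,"az":0,"jaw":0},{"tx":10,"ty":30,"tz":-40,"ax":0,"ay":0,"az":0,"jaw":0},{"tx":0,"ty":40,"tz":-40,"ax":0,"ay":0,"az":0,"jaw":0},{"tx":0,"ty":20,"tz":-20,"ax":0,"ay":0,"az":0,"jaw":0}]'
python3 - <<'E'
from h import *
np.set_printoptions(precision=1,suppress=True)
print(sense()["joints"])
for a in(0,np.pi): go(642,118,147,a)
c=capture("top"); t=tops(c,[t2w(640,32),t2w(640,-163)],54); print(t); print([w2t(a[0],a[1]) for a in t],[w2t(a[3],a[4]) for a in t])
E
```

```text
time_s: 5.68
eef_pos: [586.8, -53.8, 47.2]
ee_rot: [-0.004, 0.072, 0.997, 0.0]
force: [-22.9, 2.7, 12.0]
grip_width: 0.502
grip_force: 3.6
time_s: 6.3
eef_pos: [562.4, 42.2, 149.9]
ee_rot: [0.002, 0.072, 0.997, -0.0]
force: [0.5, -0.4, -1.0]
grip_width: 0.501
grip_force: 0.0
[-0.1  0.5  1.5  0.   1.2 -1.6]
t 6.3 uvz [550.4 123. ] 149.9 yang 1.572 tilt [ 0. -0. -1.] F [ 0.5 -0.4 -1. ]
{'tx': np.float64(-91.6), 'ty': np.float64(-5.1), 'tz': np.float64(3.3), 'ax': np.float64(0.004), 'ay': np.float64(0.003), 'az': np.float64(1.572)}
t 6.3 uvz [550.4 123. ] 149.9 yang 1.572 tilt [ 0. -0. -1.] F [ 0.5 -0.4 -1. ]
{'tx': np.float64(-91.6), 'ty': np.float64(-5.1), 'tz': np.float64(3.3), 'ax': np.float64(-0.003), 'ay': np.float64(0.004), 'az': np.float64(-1.569)}
[[ 641.3  -65.8   99.   642.1  -63.7   47.9 1494. ]
 [ 610.6 -255.    99.   609.9 -257.4   50.6 1631. ]]
[array([644.1,  27.6]), array([ 641.1, -164. ])] [array([644.6,  29.8]), array([ 640.7, -166.5])]
```

```bash
python3 -m jog '[{"tx":-46,"ty":-3,"tz":0,"ax":0,"ay":0,"az":0,"jaw":0},{"tx":-47,"ty":-2,"tz":0,"ax":0,"ay":0,"az":0,"jaw":0},{"tx":0,"ty":0,"tz":0,"ax":0,"ay":0,"az":0.175,"jaw":0},{"tx":0,"ty":0,"tz":0,"ax":0,"ay":0,"az":0.175,"jaw":0},{"tx":0,"ty":0,"tz":0,"ax":0,"ay":0,"az":0.175,"jaw":0}]'
python3 -m jog '[{"tx":0,"ty":0,"tz":0,"ax":0,"ay":0,"az":0.175,"jaw":0},{"tx":0,"ty":0,"tz":0,"ax":0,"ay":0,"az":0.175,"jaw":0},{"tx":0,"ty":0,"tz":0,"ax":0,"ay":0,"az":0.175,"jaw":0},{"tx":0,"ty":0,"tz":0,"ax":0,"ay":0,"az":0.175,"jaw":0},{"tx":0,"ty":0,"tz":0,"ax":0,"ay":0,"az":0.175,"jaw":0}]'
python3 -m jog '[{"tx":0,"ty":0,"tz":0,"ax":0,"ay":0,"az":0.172,"jaw":0},{"tx":0,"ty":0,"tz":0,"ax":0,"ay":0,"az":0,"jaw":0}]'
python3 -c "
from h import *
go(644,118,47,0)"
```

```text
time_s: 6.98
eef_pos: [652.8, 21.7, 146.5]
ee_rot: [0.0, 0.332, 0.943, -0.0]
force: [-0.5, -0.7, 0.4]
grip_width: 0.502
grip_force: 0.0
time_s: 7.6
eef_pos: [652.8, 21.7, 146.7]
ee_rot: [0.0, 0.7, 0.714, 0.0]
force: [0.5, 0.0, -0.9]
grip_width: 0.499
grip_force: 0.0
time_s: 7.85
eef_pos: [652.8, 21.8, 146.8]
ee_rot: [0.0, 0.756, 0.654, 0.0]
force: [-0.4, 0.7, 0.6]
grip_width: 0.497
grip_force: 0.0
t 7.85 uvz [642.8 115.9] 146.8 yang 0.0 tilt [ 0. -0. -1.] F [-0.4  0.7  0.6]
{'tx': np.float64(2.1), 'ty': np.float64(1.2), 'tz': np.float64(99.8), 'ax': np.float64(0.0), 'ay': np.float64(0.0), 'az': np.float64(0.0)}
```

```bash
python3 -m jog '[{"tx":0,"ty":1,"tz":40,"ax":0,"ay":0,"az":0,"jaw":0},{"tx":0,"ty":0,"tz":40,"ax":0,"ay":0,"az":0,"jaw":0},{"tx":0,"ty":0,"tz":20,"ax":0,"ay":0,"az":0,"jaw":0},{"tx":-12,"ty":0,"tz":0,"ax":0,"ay":0,"az":0,"jaw":0},{"tx":-12,"ty":0,"tz":0,"ax":0,"ay":0,"az":0,"jaw":0}]'
python3 -m jog '[{"tx":-8,"ty":0,"tz":0,"ax":0,"ay":0,"az":0,"jaw":0},{"tx":-8,"ty":0,"tz":0,"ax":0,"ay":0,"az":0,"jaw":0},{"tx":-8,"ty":0,"tz":0,"ax":0,"ay":0,"az":0,"jaw":0},{"tx":-8,"ty":0,"tz":0,"ax":0,"ay":0,"az":0,"jaw":0},{"tx":-8,"ty":0,"tz":0,"ax":0,"ay":0,"az":0,"jaw":0}]'
python3 -c "
from h import *
go(644,0,47,0)
c=capture('scene'); t=tops(c,[t2w(640,-2),t2w(640,-163)],54); print(t.round(1)); print([w2t(a[0],a[1]) for a in t],[w2t(a[3],a[4]) for a in t])
cv2.imwrite('pics/scene2.png',cv2.resize(c['color'][170:400,170:470,::-1],None,fx=2,fy=2))"
```

```text
time_s: 8.48
eef_pos: [651.0, -2.9, 49.0]
ee_rot: [0.001, 0.757, 0.654, 0.001]
force: [-0.3, -0.3, -0.3]
grip_width: 0.499
grip_force: 0.0
time_s: 9.1
eef_pos: [643.6, -38.8, 48.8]
ee_rot: [-0.002, 0.757, 0.654, 0.001]
force: [-7.4, 15.8, 8.8]
grip_width: 0.505
grip_force: 4.9
t 9.1 uvz [642.5  54.6] 48.8 yang -0.0 tilt [-0.001  0.004 -1.   ] F [-7.4 15.8  8.8]
{'tx': np.float64(-54.6), 'ty': np.float64(1.5), 'tz': np.float64(1.6), 'ax': np.float64(-0.002), 'ay': np.float64(-0.004), 'az': np.float64(-0.0)}
[[ 638.1  -95.2   98.4  635.2  -90.9   51.7 1335. ]
 [ 611.9 -257.3   98.2  609.6 -254.8   52.9 1643. ]]
[array([645.13822865,  -2.01857392]), array([ 642.68253263, -166.16097135])] [array([641.64804668,   1.82198977]), array([ 640.04510927, -164.05452108])]
```

View pics/scene2.png

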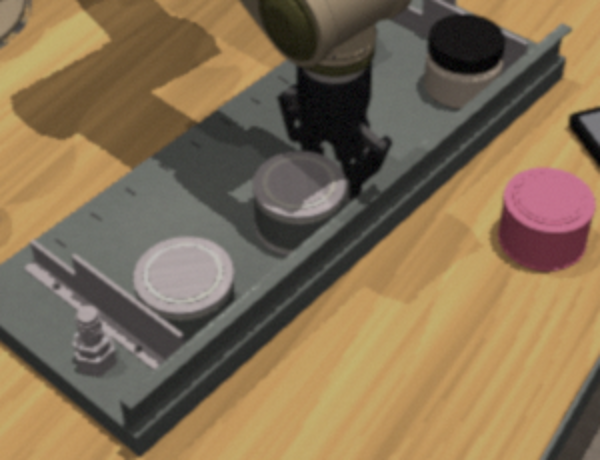

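The tin (crop 300,200) is upright and sliding along the upstand, with about 70 mm left to the twin.

```bash
python3 -m jog '[{"tx":-8,"ty":0,"tz":0,"ax":0,"ay":0,"az":0,"jaw":0},{"tx":-8,"ty":0,"tz":0,"ax":0,"ay":0,"az":0,"jaw":0},{"tx":-8,"ty":0,"tz":0,"ax":0,"ay":0,"az":0,"jaw":0},{"tx":-8,"ty":0,"tz":0,"ax":0,"ay":0,"az":0,"jaw":0},{"tx":-8,"ty":0,"tz":0,"ax":0,"ay":0,"az":0,"jaw":0}]'
python3 -m jog '[{"tx":-6,"ty":0,"tz":0,"ax":0,"ay":0,"az":0,"jaw":0},{"tx":-4,"ty":0,"tz":0,"ax":0,"ay":0,"az":0,"jaw":0},{"tx":0,"ty":0,"tz":0,"ax":0,"ay":0,"az":0,"jaw":0}]'
python3 -c "
from h import *
go(644,-12,47,0)
for n in('scene','top'):
  c=capture(n); t=tops(c,[t2w(642,-54),t2w(640,-165)],51); print([w2t(a[0],a[1]) for a in t],[w2t(a[3],a[4]) for a in t],t[:,5:])"
```

```text
time_s: 9.78
eef_pos: [637.8, -78.6, 48.6]
ee_rot: [-0.002, 0.757, 0.654, 0.001]
force: [-7.2, 14.2, 7.1]
grip_width: 0.502
grip_force: 4.5
time_s: 10.15
eef_pos: [636.4, -89.1, 48.6]
ee_rot: [-0.002, 0.757, 0.654, 0.001]
force: [-5.4, 10.6, 4.5]
grip_width: 0.5
grip_force: 2.9
t 10.15 uvz [642.6   3.8] 48.6 yang -0.001 tilt [-0.001  0.003 -1.   ] F [-5.4 10.6  4.5]
{'tx': np.float64(-15.8), 'ty': np.float64(1.4), 'tz': np.float64(1.5), 'ax': np.float64(-0.002), 'ay': np.float64(-0.003), 'az': np.float64(-0.001)}
[array([645.06661691, -53.62265292]), array([ 642.83989465, -165.7798765 ])] [array([641.33637302, -52.18623546]), array([ 638.53807677, -165.11937276])] [[  49.58567429 1387.        ]
 [  50.86794281 1614.        ]]
[array([636.02893839, -88.04873909]), array([ 641.07762398, -163.83098013])] [array([637.09986463, -80.8921939 ]), array([ 640.62821662, -165.81064055])] [[  33.07162094  194.        ]
 [  50.17642975 1617.        ]]
```

```bash
python3 -m jog '[{"tx":-5,"ty":0,"tz":0,"ax":0,"ay":0,"az":0,"jaw":0},{"tx":-4,"ty":0,"tz":0,"ax":0,"ay":0,"az":0,"jaw":0},{"tx":-3,"ty":0,"tz":0,"ax":0,"ay":0,"az":0,"jaw":0},{"tx":0,"ty":0,"tz":0,"ax":0,"ay":0,"az":0,"jaw":0}]'
python3 -m jog '[{"tx":-2,"ty":0,"tz":0,"ax":0,"ay":0,"az":0,"jaw":0},{"tx":0,"ty":0,"tz":0,"ax":0,"ay":0,"az":0,"jaw":0}]'
python3 -c "
from h import *
go(644,-15,47,0)
c=capture('scene'); t=tops(c,[t2w(642,-69),t2w(640,-165)],48); print([w2t(a[0],a[1]) for a in t])
cv2.imwrite('pics/scene3.png',cv2.resize(c['color'][200:400,200:400,::-1],None,fx=3,fy=3))"
```

```text
time_s: 10.75
eef_pos: [634.5, -100.9, 48.4]
ee_rot: [-0.002, 0.757, 0.654, 0.0]
force: [-6.0, 11.3, 6.2]
grip_width: 0.495
grip_force: 3.2
time_s: 11.0
eef_pos: [634.3, -102.6, 48.4]
ee_rot: [-0.002, 0.757, 0.654, 0.0]
force: [-7.9, 12.4, 5.7]
grip_width: 0.5
grip_force: 3.4
t 11.0 uvz [642.4  -9.9] 48.4 yang -0.0 tilt [-0.002  0.004 -1.   ] F [-7.9 12.4  5.7]
{'tx': np.float64(-5.1), 'ty': np.float64(1.6), 'tz': np.float64(1.4), 'ax': np.float64(-0.002), 'ay': np.float64(-0.003), 'az': np.float64(-0.0)}
[array([645.43125086, -70.0312443 ]), array([ 643.13597559, -166.33219276])]
```

View pics/scene3.png

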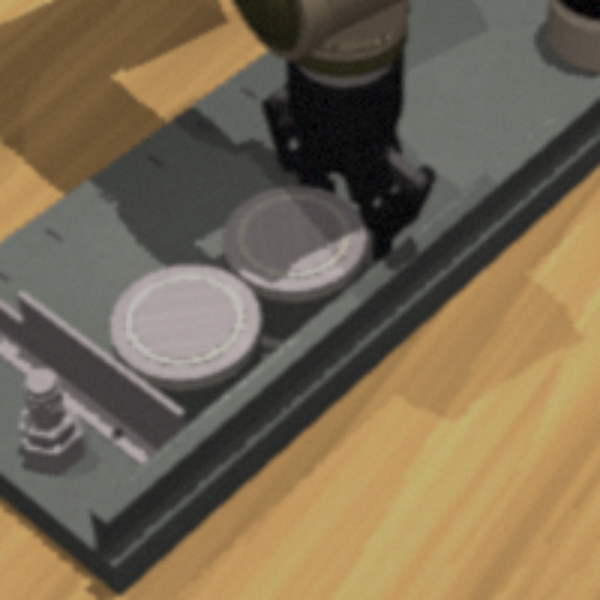

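The tin (crop 297,240) is almost touching the twin (185,323). I'll nudge it another 3 mm, then back off.

```bash
python3 -m jog '[{"tx":-2,"ty":0,"tz":0,"ax":0,"ay":0,"az":0,"jaw":0},{"tx":-1,"ty":0,"tz":0,"ax":0,"ay":0,"az":0,"jaw":0},{"tx":0,"ty":0,"tz":0,"ax":0,"ay":0,"az":0,"jaw":0}]'
python3 -m jog '[{"tx":8,"ty":0,"tz":0,"ax":0,"ay":0,"az":0,"jaw":0},{"tx":20,"ty":0,"tz":0,"ax":0,"ay":0,"az":0,"jaw":0},{"tx":30,"ty":0,"tz":-20,"ax":0,"ay":0,"az":0,"jaw":0},{"tx":30,"ty":0,"tz":-45,"ax":0,"ay":0,"az":0,"jaw":0},{"tx":30,"ty":-30,"tz":-40,"ax":0,"ay":0,"az":0,"jaw":0}]'
python3 -m jog '[{"tx":0,"ty":-30,"tz":-20,"ax":0,"ay":0,"az":0,"jaw":0},{"tx":0,"ty":0,"tz":0,"ax":0,"ay":0,"az":0,"jaw":0},{"tx":0,"ty":0,"tz":0,"ax":0,"ay":0,"az":0,"jaw":0}]'
python3 -c "
from h import *
go(644,-15,47,0)
for n in('scene','top'):
  c=capture(n); t=tops(c,[t2w(644,-69),t2w(640,-165)],48); a=[w2t(a[0],a[1]) for a in t];print(a,np.linalg.norm(a[0]-a[1]))
cv2.imwrite('pics/top4.png',cv2.resize(c['color'][150:300,300:500,::-1],None,fx=4,fy=4))"
```

```text
time_s: 11.42
eef_pos: [633.9, -105.3, 48.4]
ee_rot: [-0.002, 0.757, 0.654, 0.001]
force: [-6.8, 14.4, 5.6]
grip_width: 0.496
grip_force: 3.7
time_s: 12.05
eef_pos: [622.8, 15.1, 153.9]
ee_rot: [0.001, 0.757, 0.654, 0.001]
force: [0.5, -0.7, 0.2]
grip_width: 0.504
grip_force: 0.0
time_s: 12.42
eef_pos: [592.8, 18.1, 172.0]
ee_rot: [0.0, 0.757, 0.654, 0.0]
force: [-0.1, 0.5, 0.1]
grip_width: 0.502
grip_force: 0.0
t 12.43 uvz [583.9 103.6] 172.0 yang -0.001 tilt [ 0. -0. -1.] F [-0.1  0.5  0.1]
{'tx': np.float64(-118.5), 'ty': np.float64(60.2), 'tz': np.float64(125.0), 'ax': np.float64(0.0), 'ay': np.float64(0.0), 'az': np.float64(-0.001)}
[array([646.35332471, -70.81606725]), array([ 643.11096431, -166.80479446])] 96.04347272269895
[array([643.47451046, -68.31096103]), array([ 640.37633255, -163.77817542])] 95.51747342455688
```

View pics/top4.png

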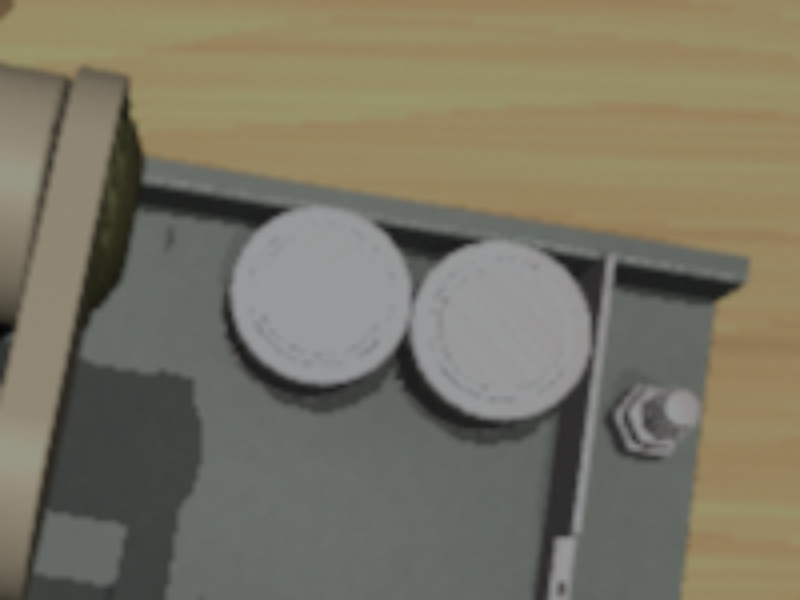

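The tin (crop 320,297) touches the twin (502,330) and stands against the upstand, and the arm is clear.

```bash
python3 -c "
from rig import finish_job
print(finish_job())"
```

```text
the job is handed in; nothing more can be done
None
```

I pushed the stray tin against the back upstand, slid it along until it touched the other tin, backed the arm clear and handed the job in at about 12.5 s; no verdict was returned.

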